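# Select and open a vial drawer in an interlocked drawer unit

### The arm

A 6-joint arm with a two-finger parallel gripper is mounted at the origin on the work surface. World frame = base frame: x ahead of the robot, y to its left, z up, the work surface at z = 0. Lengths are in m, angles in rad, forces in N, time in s.
With the tool pointing down it reaches from about 0.325 to 0.925 m from the base axis. Payload 3.1 kg.
Tool frame: the origin (TCP) lies at the very end of the fingers, on their centre line; the grasp point (between the pads) lies 19 mm behind it (env.tcp_to_grasp is the y of the grasp point in the tool frame, in m); y points along the fingers, z is the direction in which the jaws open and shut, and the axes are right-handed (so a half turn about y gives the same grasp; the last joint's range is limited). The gripper opens to 85 mm and grips with 20 to 120 N. Pads are 22 mm wide; open, the fingers measure 114 mm over their backs; the gripper's body (76 mm by 85 mm) begins 54 mm behind the grasp point. The pads swing forward as they close: fully open they stand 13 mm farther back than shut.
Start: joints at [-0.112, 0.217, 1.613, -0, 1.311, -0.112], TCP at [0.625, 0, 0.231] pointing down, gripper open.
Joint ranges: [-2.75, 2.75], [-0.78, 2.1], [0.31, 2.55], [-1.13, 4.27], [0.13, 2.63], [-2.58, 2.58]. Speed limits (rad/s): [2.79, 2.79, 3.14, 3.14, 3.14, 3.14].

### API

Orientations are given as a unit quaternion [x, y, z, w].
In Python, from bench import env, grab_frame, calibration gives the robot as it stands.
- The arm moves only by the tool step_arm, never from a script. Its argument "series" is a list of rows, each a list of 7 numbers: the opening, from 0 (shut) to 1 (fully open), then the shift along the tool's x, y, z in cm, then the turn, a rotation vector about the tool's x, y, z in degrees. A call has 1 to 20 rows; each row shifts and turns the pose as measured when the row begins, along the tool's axes as they then stand; what a row does not reach is not made up. A row lasts 1/8 s, in which the tool goes at most 62.5 mm and 10.7 degrees, less where a joint would pass 70% of its speed; a pose out of reach is approached as far as the arm can. A call is refused whole if a number of a shift passes 6.25 or a number of a turn 10.7, either way. A call with a gripper value outside its range is refused whole. The fingers move at their own pace and stop on an object; "newtons" is the grip in N (left out, the last holds). Time passes only in rows, so rows that do not move let the fingers close. It gives the time, the measured TCP pose, the force and the opening at its end, in the units of the state.
- env.read_state(): the state, without advancing time (a new reading comes with each control period).
- grab_frame(name): name is "scene" or "side" or "wrist"; returns the picture (384x512x3 uint8, red, green, blue); there is no depth.
- calibration(name): a dict with "K" (3x3 intrinsics, pixels), "R" (3x3) and "t" (3): a world point X has camera coordinates R X + t. Camera axes: x right, y down, z forward; pixel columns grow to the right and rows downward; lengths in m; the calibration is good to about 2 mm. A picture is of the moment at which its call begins: read the wrist's pose just before it. calibration takes no time and is no camera call; for the wrist camera it gives the pose at the moment of the call.
- env.sign_off(): hands the job in, once; it reports no verdict.
The state is a dict: "time_s": time; "q": joint angles; "joint_velocities": joint speeds; "effort": joint torques, N m; "eef_pos": TCP position; "ee_rot": TCP orientation; "ft_force": force on the tool from outside, world axes, zero at the start; "moment": the same for the moment, N m; "width": finger opening in m.
Only numpy, scipy, OpenCV 4.12 (cv2) and the standard library are available. Lean on these libraries where they do the work, as an engineer would, in place of code of your own. Each camera call takes 0.05 s, during which the arm holds its last target.

### The job

Open the vial drawer that has the long bar handle. It is locked: first press the key on top of the unit above that drawer fully home until it stays down by itself and the key that is down now has popped up, then pull the drawer out all the way to its stop by its handle and let go. Do not press the other keys, keep the other drawers shut, and leave everything else on the bench where it stands.

Things in the scene. Friction and masses are not known exactly. Their poses are not given: they have to be found in the camera images.
- unit: White sample drawer unit, fixed: 220 mm deep (its x), 414 wide (its y), 120 high. Origin: centre of its underside. Its front (110 mm before the origin, flush with the shut drawers) looks along its own -x, roughly to the robot. Three drawers side by side, 130 mm apart along its y, in any order, each with a square key straight above it on the unit's top. A drawer is bolted shut unless its own key is latched down.
- key_bar_top (a point): Centre of the top face of the square key (60 x 60 mm, grey, pale inlay) above the drawer with the bar handle, 55 mm behind the unit's front face. Face horizontal, 150 mm above the bench when up, some 139 when latched, 135 at its bottom stop. Press it straight down to within 2 mm of that stop, then let go; this takes up to about 6 N, then the stop is rigid.
- key_bar (a joint): Key of the drawer with the bar handle: how far it is pressed down, m. 0 = up, about 0.011 = latched down, 0.015 = bottom stop. Interlock: pressed fully it frees the latched key, which springs up, and stays down itself when let go; pressed only halfway it springs back.
- key_knob (a joint): Key of the drawer with the round knob: how far it is pressed down, m. 0 = up, about 0.011 = latched down, 0.015 = bottom stop. This one is latched down at the start.
- key_fin (a joint): Key of the drawer with the upright fin: how far it is pressed down, m. 0 = up, about 0.011 = latched down, 0.015 = bottom stop.
- key_knob_top (a point): Centre of the top face of the key above the drawer with the round knob (same 60 x 60 mm key).
- key_fin_top (a point): Centre of the top face of the key above the drawer with the upright fin (same 60 x 60 mm key).
- bar_handle (a point): Middle of the bar handle of the drawer to open: a horizontal round steel bar, 12 mm thick and 100 mm long, along the unit's y, with its axis 50 mm in front of the drawer front (a post at each end) and 100 mm above the bench, 20 mm below the unit's top. Nothing is above it, so it can be pinched from above, fingers before and behind the bar. It moves with the drawer.
- drawer_bar (a joint): How far the drawer with the bar handle is pulled out along the unit's -x, m: 0 = shut, 0.10 = at its stop. It slides with 1 to 2 N and stays where it is left. Locked (about 1.5 mm of play) while its key is up.
- drawer_knob (a joint): How far the drawer with the round knob is out, m; 0 = shut. Keep it shut.
- drawer_fin (a joint): How far the drawer with the upright fin is out, m; 0 = shut. Keep it shut.
- knob_handle (a point): Front end of the round steel knob (32 mm across, sticks out 34 mm) of another drawer, 85 mm above the bench.
- fin_handle (a point): Front edge of the upright steel fin (8 mm thick, 55 mm high, sticks out 32 mm) of another drawer, 85 mm above the bench.
- amber_jar: Bystander: amber jar, 48 mm across, 75 mm high, standing on the rear half of the unit's top. Origin: centre of its underside.
- slide_box: Bystander: white flat box, 60 x 100 x 32 mm, on the rear half of the unit's top. Origin: centre of its underside.
- vial_rack: Bystander: grey rack, 90 x 140 mm, with vials, 52 mm high in all, on the bench. Origin: centre of its underside.
- reagent: Bystander: amber bottle, 70 mm across, 170 mm high, on the bench. Origin: centre of its underside.
- beaker: Bystander: open glass beaker, 70 mm across, 90 mm high, on the bench. Origin: centre of its underside.
- tip_box: Bystander: box with white lid, 122 x 87 x 68 mm, on the bench. Origin: centre of its underside.
- driver: Bystander: black-handled screwdriver, 180 mm long, lying on the bench.

How it is judged:
On the way, in this order (a step that is already met when the one before it is completed fails the run):
1. the key above the bar-handled drawer is pressed home, the formerly latched key has popped up, the drawers are still shut (value of joint key_bar above 0.0095 m and value of joint each of key_knob, key_fin below 0.003 m and value of joint drawer_bar below 0.006 m), for 0.2 s.
2. the bar-handled drawer is pulled out to its stop (value of joint drawer_bar above 0.088 m and value of joint key_bar above 0.0095 m), for 0.2 s.
At the end, for the whole second after the job is handed in: The key above the bar-handled drawer is latched (9.5 to 13.5 mm down) with the other two up (under 3 mm), the bar-handled drawer stands still at least 88 mm out (stop at 100 mm), and the other two drawers are shut (under 6 mm) (all of step 2 and value of joint key_bar below 0.0135 m and value of joint each of key_knob, key_fin below 0.003 m and value of joint each of drawer_knob, drawer_fin below 0.006 m and velocity of joint drawer_bar between -0.01 and 0.01 m/s); the robot touches nothing.
It fails at once if another drawer is pulled out more than 15 mm (value of joint any of drawer_knob, drawer_fin above 0.015 m).
It fails at once if another key is pressed by the robot (the fin drawer's more than 6 mm down, or the knob drawer's with more than 5 N) (value of joint key_fin above 0.006 m or contact force between key_knob and the fingers above 5 N or contact force between key_knob and the arm above 5 N).
It fails at once if a bystander is moved more than 30 mm (distance of any of amber_jar, slide_box, vial_rack, reagent, beaker, tip_box, driver from where it was at the start of the episode above 0.03 m).
It also fails if it takes over 38 s, if anything falls off the work surface, if the arm or the gripper's body presses on something with over 40 N, if the wrist force passes 120 N, or if a joint passes its speed limit or range.

## Working session

There is one attempt and no reset: what is moved stays moved. The work goes in short steps, Python scripts to look and compute and a tool call to move; the robot and the scene stay as the last step left them, time stands still between calls to the robot, and variables do not carry over. Pictures are saved under pics/ and viewed, and the job is handed in when it is done.

Besides the shell and the picture viewer there is one more tool, called after "Emit:" as name(argument=value, ...), one argument or row to a line, values as JSON. step_arm: Moves the arm, as the interface text tells. Its arguments: {"type":"object","properties":{"series":{"type":"array"},"newtons":{"type":"number"}},"required":["series"]}

```bash
ls; mkdir -p pics; python3 - <<'E'
from bench import env, grab_frame, calibration
import cv2
s=env.read_state(); print({k:s[k] for k in('time_s','eef_pos','ee_rot','ft_force','width')}, env.tcp_to_grasp)
for n in("scene","side","wrist"):
    c=calibration(n); print(n,c['K'].round(1).tolist(),c['R'].round(3).tolist(),c['t'].round(3).tolist())
    cv2.imwrite(f"pics/{n}0.png",grab_frame(n)[:,:,::-1])
E
```

```text
pics
{'time_s': 0.0, 'eef_pos': array([6.24179560e-01, 1.25276297e-04, 2.29958162e-01]), 'ee_rot': array([-0.50055022,  0.50064442, -0.49931636,  0.49948755]), 'ft_force': array([ 0.6744697 , -0.19293564,  0.63014564]), 'width': 0.08533850408197274} -0.0187
scene [[443.3, 0.0, 258.9], [0.0, 443.3, 198.9], [0.0, 0.0, 1.0]] [[-0.771, 0.637, -0.006], [0.413, 0.493, -0.766], [-0.485, -0.593, -0.643]] [0.401, -0.146, 1.605]
side [[423.7, 0.0, 257.5], [0.0, 423.7, 183.1], [0.0, 0.0, 1.0]] [[-0.999, -0.032, -0.001], [-0.019, 0.628, -0.778], [0.025, -0.778, -0.628]] [0.526, 0.073, 1.416]
wrist [[344.1, 0.0, 252.8], [0.0, 344.1, 186.6], [0.0, 0.0, 1.0]] [[1.0, 0.001, -0.002], [0.001, -0.952, 0.305], [-0.002, -0.305, -0.952]] [-0.625, -0.04, 0.381]
```

View pics/scene0.png

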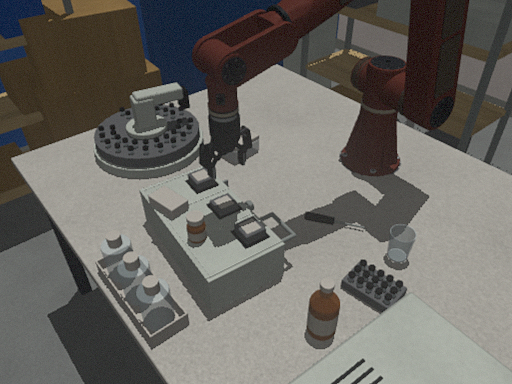

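View pics/side0.png

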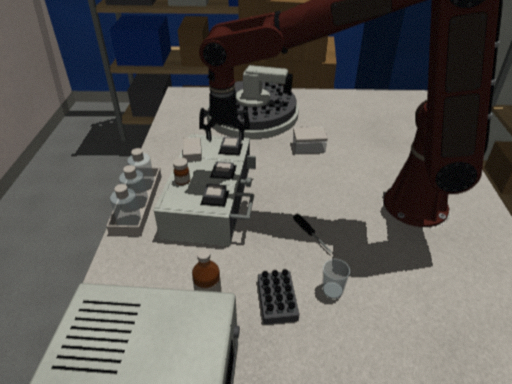

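View pics/wrist0.png

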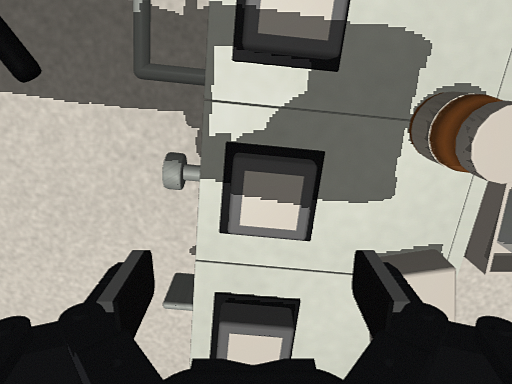

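The wrist view shows the knob key in the middle (275,190), the fin key at the bottom (260,330), and the bar key cut off at the top, with the bar handle at (140,40). So the bar drawer is on the +y side. I'll get rough positions from the fixed cameras.

```bash
cat > h.py <<'E'
import numpy as np, cv2
from bench import env, grab_frame, calibration
def ray(c,p):
    d=c['R'].T@np.linalg.solve(c['K'],[p[0],p[1],1.]); return -c['R'].T@c['t'],d
def onplane(c,p,z):
    o,d=ray(c,p); return o+d*(z-o[2])/d[2]
def tri(l):
    A=np.zeros((3,3));b=np.zeros(3)
    for c,p in l:
        o,d=ray(c,p);d=d/np.linalg.norm(d);M=np.eye(3)-np.outer(d,d);A+=M;b+=M@o
    X=np.linalg.solve(A,b); 
    res=[np.linalg.norm((np.eye(3)-np.outer(ray(c,p)[1],ray(c,p)[1])/np.dot(ray(c,p)[1],ray(c,p)[1]))@(X-ray(c,p)[0])) for c,p in l]
    return X,res
E
python3 - <<'E'
from h import *
a=cv2.imread('pics/scene0.png');b=cv2.imread('pics/side0.png')
A=cv2.resize(a[150:310,130:310],None,fx=4,fy=3.75,interpolation=cv2.INTER_CUBIC)
cv2.imwrite('pics/scz.png',A)
B=cv2.resize(b[120:250,150:280],(600,600),interpolation=cv2.INTER_CUBIC)
cv2.imwrite('pics/siz.png',B)
c=calibration('scene');d=calibration('side');w=calibration('wrist')
print(onplane(c,(251,230),.15),onplane(d,(215,192),.15),onplane(w,(270,205),.139),onplane(w,(255,345),.15))
E
```

```text
[0.65706543 0.13594677 0.15      ] [0.64569719 0.13122402 0.15      ] [ 0.63790144 -0.01110924  0.139     ] [ 0.62723917 -0.12665402  0.15      ]
```

View pics/scz.png

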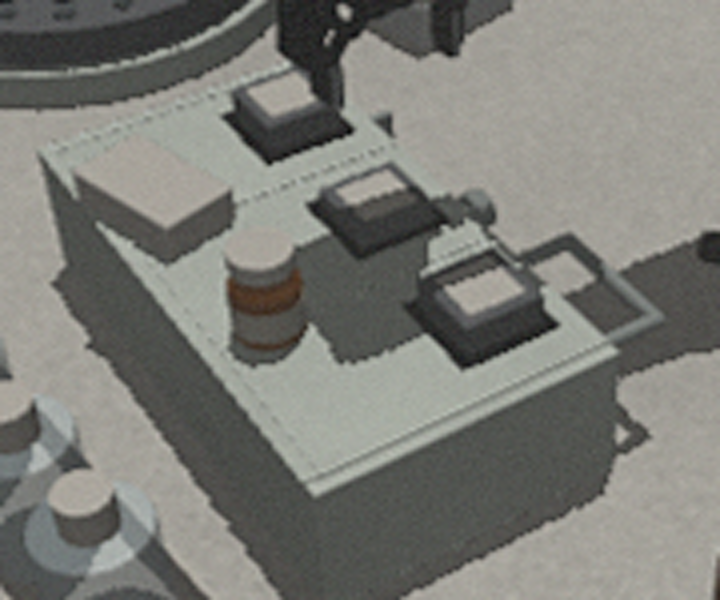

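View pics/siz.png

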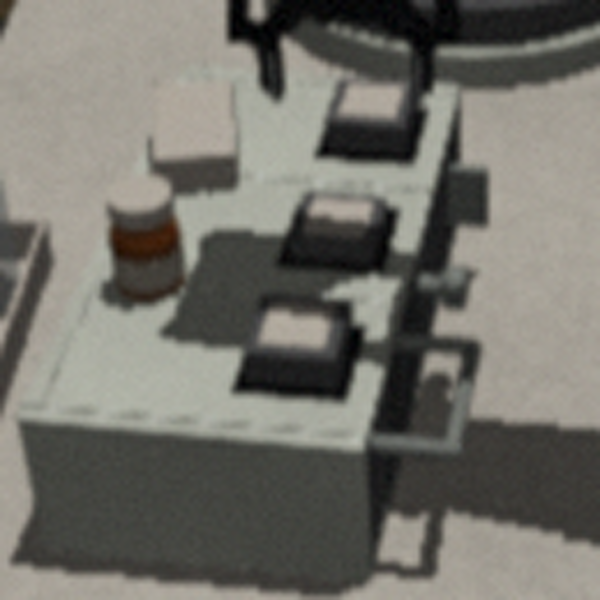

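```bash
python3 - <<'E'
from h import *
from scipy.spatial.transform import Rotation as R
print(R.from_quat(env.read_state()['ee_rot']).as_matrix().round(3))
E
```

```text
[[ 0.    -0.002  1.   ]
 [-1.     0.     0.   ]
 [-0.    -1.    -0.002]]
```

Emit:
step_arm(
  series=[
    [0, -5, -2, 0, 0, 0, 0],
    [0, -5, -1, 0, 0, 0, 0],
    [0, -1, 0, 0, 0, 0, 0],
    [0, 0, 0, 0, 0, 0, 0],
  ],
)

```text
time_s: 0.65
eef_pos: [0.6234, 0.1114, 0.2583]
ee_rot: [-0.501, 0.502, -0.499, 0.498]
ft_force: [0.4, -1.2, 0.7]
width: 0.0122
```

```bash
python3 - <<'E'
from h import *
import pickle
s=env.read_state();print(s['time_s'],s['eef_pos'],s['ee_rot'],s['ft_force'],s['width'],np.abs(s['joint_velocities']).max())
c=calibration('wrist');I=grab_frame('wrist')[:,:,::-1]
pickle.dump(c,open('w1.pkl','wb'));cv2.imwrite('pics/w1.png',I)
E
```

```text
0.65 [0.62342763 0.11135965 0.25825111] [-0.50110452  0.50195118 -0.49923095  0.49770245] [ 0.36931534 -1.23140215  0.65882198] 0.012209880290362763 0.00404567064672722
```

View pics/w1.png

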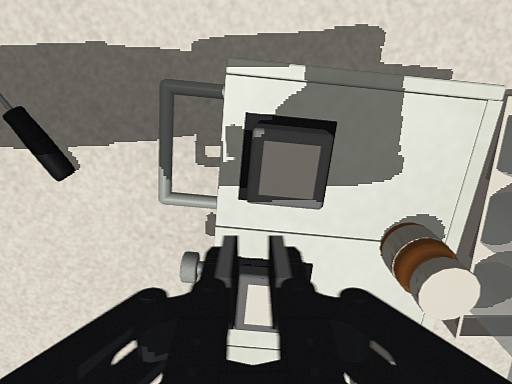

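The bar key is centred at about (289,170) in this view. The bar handle runs from (165,85) to (165,200). Next I'll extract the inlay contours in all three views and triangulate.

```bash
python3 - <<'E'
from h import *
import pickle
w=pickle.load(open('w1.pkl','rb'));sc=calibration('scene');si=calibration('side')
def inlay(f,seed,tol):
    I=cv2.GaussianBlur(cv2.imread(f),(3,3),0);m=np.zeros((I.shape[0]+2,I.shape[1]+2),np.uint8)
    cv2.floodFill(I,m,seed,0,(tol,)*3,(tol,)*3,4|(255<<8)|cv2.FLOODFILL_MASK_ONLY|cv2.FLOODFILL_FIXED_RANGE)
    m=m[1:-1,1:-1]; c=max(cv2.findContours(m,0,2)[0],key=cv2.contourArea)
    r=cv2.minAreaRect(c);M=cv2.moments(m,True);return (M['m10']/M['m00'],M['m01']/M['m00']),r,cv2.boxPoints(r)
P=[]
for f,s,t in(('pics/w1.png',(289,170),14),('pics/scene0.png',(251,230),25),('pics/side0.png',(214,191),25)):
    c,r,b=inlay(f,s,t);print(f,np.round(c,1),np.round(r[1],1),r[2]);P.append(c);
    if 'w1' in f: B=b
print('ws',tri([(w,P[0]),(sc,P[1])]),'wsi',tri([(w,P[0]),(si,P[2])]),'all',tri([(w,P[0]),(sc,P[1]),(si,P[2])]))
print('plane',onplane(w,P[0],.15)); Q=np.array([onplane(w,b,.15) for b in B]);print(Q.round(4).tolist())
I=cv2.imread('pics/w1.png');cv2.imwrite('pics/w1z.png',cv2.resize(I[60:240,140:350],None,fx=3.6,fy=3.3,interpolation=cv2.INTER_CUBIC))
E
```

```text
pics/w1.png [288.7 169.5] [55.9 53.4] 5.710593223571777
pics/scene0.png [250.8 227.2] [ 8.  15.7] 63.43495178222656
pics/side0.png [213.5 191. ] [12.9  5.5] 7.125016689300537
ws (array([0.65002829, 0.12326324, 0.14714446]), [np.float64(0.002145763410087174), np.float64(0.002145763410086978)]) wsi (array([0.65157673, 0.12094092, 0.14519443]), [np.float64(4.8516492153984674e-05), np.float64(4.851649215408508e-05)]) all (array([0.65049344, 0.12360433, 0.14760384]), [np.float64(0.002088149820870062), np.float64(0.0022770901201250335), np.float64(0.0006761760478944468)])
plane [0.65104215 0.12222294 0.15      ]
[[0.6285, 0.1029, 0.15], [0.6323, 0.1443, 0.15], [0.6734, 0.1401, 0.15], [0.6717, 0.0984, 0.15]]
```

View pics/w1z.png

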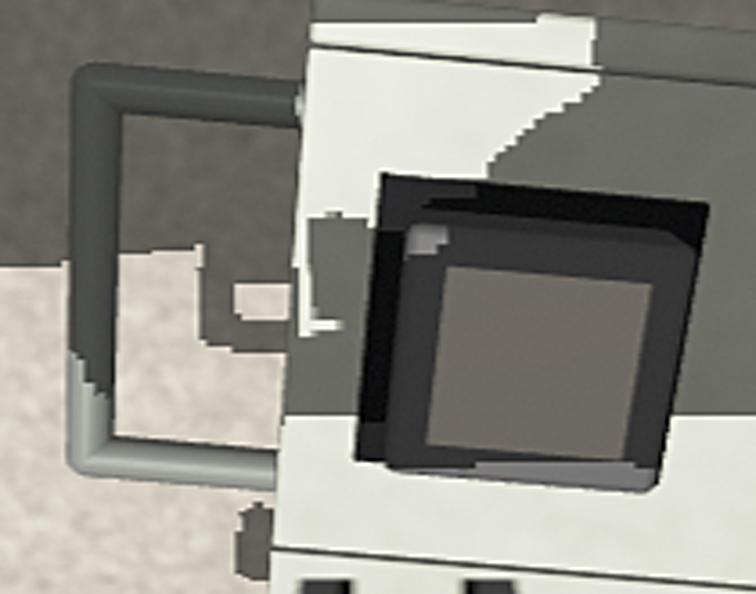

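```bash
python3 - <<'E'
from h import *
import pickle
w=pickle.load(open('w1.pkl','rb'));sc=calibration('scene');si=calibration('side')
z=lambda x,y:(140+x/3.6,60+y/3.3)
# corner axes of handle in each: far(+y) and near(-y)
fw=[z(97,88),z(92,455)]; fs=[(130+655/4,150+318/3.75),(130+572/4,150+243/3.75)]; fi=[(150+455/4.615,120+440/4.615),(150+471/4.615,120+348/4.615)]
for a,b,c in zip(fw,fs,fi):
    print(onplane(w,a,.1),tri([(w,a),(b is not None and sc,b)]),tri([(w,a),(si,c)]),tri([(w,a),(sc,b),(si,c)]))
k=np.array([.651,.1222]);y=np.radians(-5.4);print('expected bar',k-.105*np.array([np.cos(y),np.sin(y)]))
E
```

```text
[0.55137254 0.18106126 0.1       ] (array([0.55103451, 0.18132759, 0.10023151]), [np.float64(0.00046469137114511924), np.float64(0.0004646913711450461)]) (array([0.54906157, 0.18021248, 0.10410994]), [np.float64(0.003361319725685243), np.float64(0.003361319725685267)]) (array([0.5492916 , 0.18003658, 0.10136788]), [np.float64(0.002570499949878172), np.float64(0.0022024959808321695), np.float64(0.004506313086248821)])
[0.54229461 0.08152605 0.1       ] (array([0.53943342, 0.08183189, 0.09588513]), [np.float64(0.0024737728649843285), np.float64(0.002473772864984253)]) (array([0.54054675, 0.07960099, 0.09523538]), [np.float64(0.0004486135523678146), np.float64(0.0004486135523679618)]) (array([0.54003462, 0.0824006 , 0.09734878]), [np.float64(0.0023699645477380242), np.float64(0.00263619218453654), np.float64(0.00044609691804108526)])
expected bar [0.54646599 0.13208137]
```

Emit:
step_arm(
  series=[
    [0, -1.1, 2, 2.8, 0, 0, 0],
    [0, 0, 3, 0, 0, 5.3, 0],
    [0, 0, 3, 0, 0, 0, 0],
    [0, 0, 1, 0, 0, 0, 0],
    [0, 0, 0, 0, 0, 0, 0],
  ],
  newtons=60,
)

```text
time_s: 1.32
eef_pos: [0.6521, 0.1142, 0.1646]
ee_rot: [-0.475, 0.527, -0.525, 0.47]
ft_force: [1.0, 0.1, -0.5]
width: 0.0002
```

```bash
python3 - <<'E'
from h import *
from scipy.spatial.transform import Rotation as R
s=env.read_state();print(s['time_s'],s['eef_pos'],s['ft_force'],s['width']);print(R.from_quat(s['ee_rot']).as_matrix().round(3))
cv2.imwrite('pics/w2.png',grab_frame('wrist')[:,:,::-1])
I=grab_frame('side')[:,:,::-1];cv2.imwrite('pics/s2.png',cv2.resize(I[100:250,130:330],None,fx=4,fy=4))
E
```

```text
1.325 [0.65213098 0.11416067 0.16455717] [ 0.96765175  0.08338945 -0.45731893] 0.00017432440473539757
[[-0.106 -0.008  0.994]
 [-0.994 -0.003 -0.106]
 [ 0.004 -1.    -0.007]]
```

View pics/w2.png

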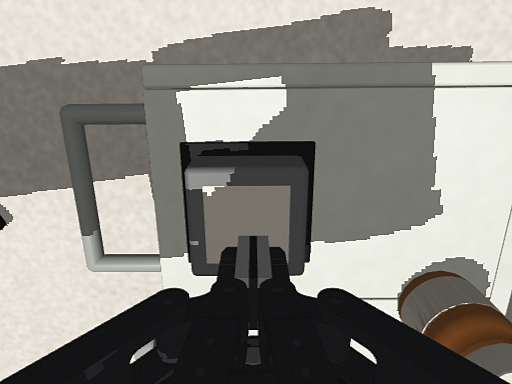

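View pics/s2.png

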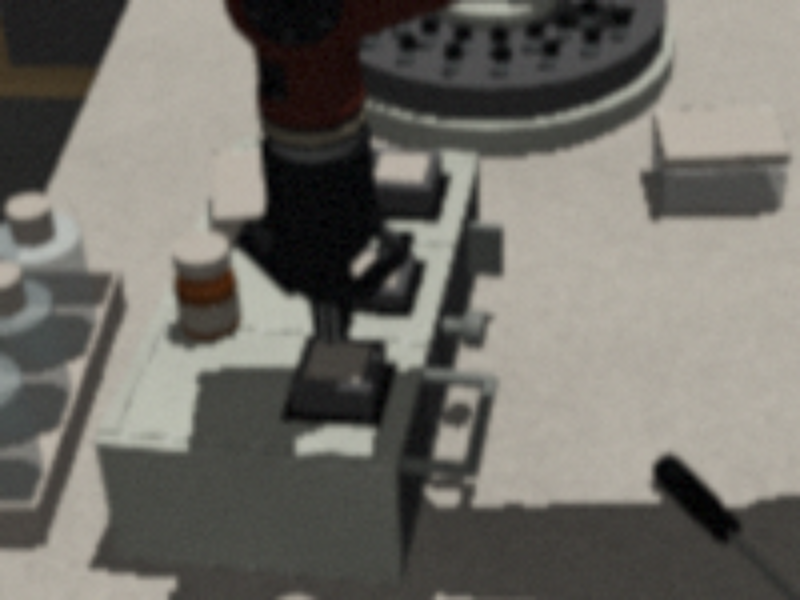

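Tool is aligned, 8 mm short in y. I'll correct that and start pressing.

Emit:
step_arm(
  series=[
    [0, -0.8, 0.5, -0.1, 0, 0, 0],
    [0, -0.1, 0.7, 0, 0, 0, 0],
    [0, 0, 0.8, 0, 0, 0, 0],
    [0, 0, 0.6, 0, 0, 0, 0],
  ],
)

```text
time_s: 1.92
eef_pos: [0.6557, 0.1246, 0.1443]
ee_rot: [0.473, -0.524, 0.527, -0.473]
ft_force: [-1.2, -1.0, 3.3]
width: -0.0004
```

Emit:
step_arm(
  series=[
    [0, 0, 0.6, -0.2, 0, 0, 0],
    [0, 0, 0.5, 0, 0, 0, 0],
    [0, 0, 0.3, 0, 0, 0, 0],
  ],
)

```text
time_s: 2.3
eef_pos: [0.6555, 0.1248, 0.1349]
ee_rot: [0.472, -0.523, 0.528, -0.474]
ft_force: [-7.7, -0.7, 20.3]
width: 0.0001
```

It's on the stop: z = 0.135, 20 N. I'll lift off and check.

Emit:
step_arm(
  series=[
    [0, 0, -1, 0, 0, 0, 0],
    [0, 0, -4, 0, 0, 0, 0],
    [0.5, 0, -4, -2, 0, 0, 0],
    [0.6, 0, -2, -2.5, 0, 0, 0],
    [0.6, 0, 0, 0, 0, 0, 0],
  ],
)

```text
time_s: 2.92
eef_pos: [0.6068, 0.1302, 0.2434]
ee_rot: [0.474, -0.525, 0.526, -0.472]
ft_force: [0.7, -0.7, -0.4]
width: 0.0512
```

```bash
python3 - <<'E'
from h import *
import pickle
s=env.read_state();print(s['time_s'],s['eef_pos'],s['ft_force'],s['width'])
pickle.dump(calibration('wrist'),open('w3.pkl','wb'))
cv2.imwrite('pics/w3.png',grab_frame('wrist')[:,:,::-1])
I=grab_frame('side')[:,:,::-1];cv2.imwrite('pics/s3.png',I);cv2.imwrite('pics/s3z.png',cv2.resize(I[100:250,130:330],None,fx=4,fy=4))
I=grab_frame('scene')[:,:,::-1];cv2.imwrite('pics/c3.png',I);cv2.imwrite('pics/c3z.png',cv2.resize(I[150:300,130:330],None,fx=4,fy=4))
E
```

```text
2.925 [0.6067867  0.13019547 0.24344879] [ 0.65709405 -0.66897872 -0.3930461 ] 0.051230954655748534
```

View pics/w3.png

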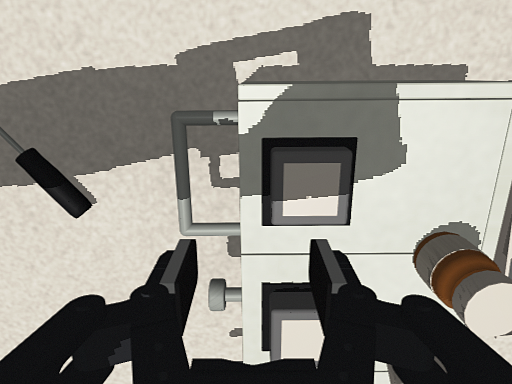

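View pics/s3z.png

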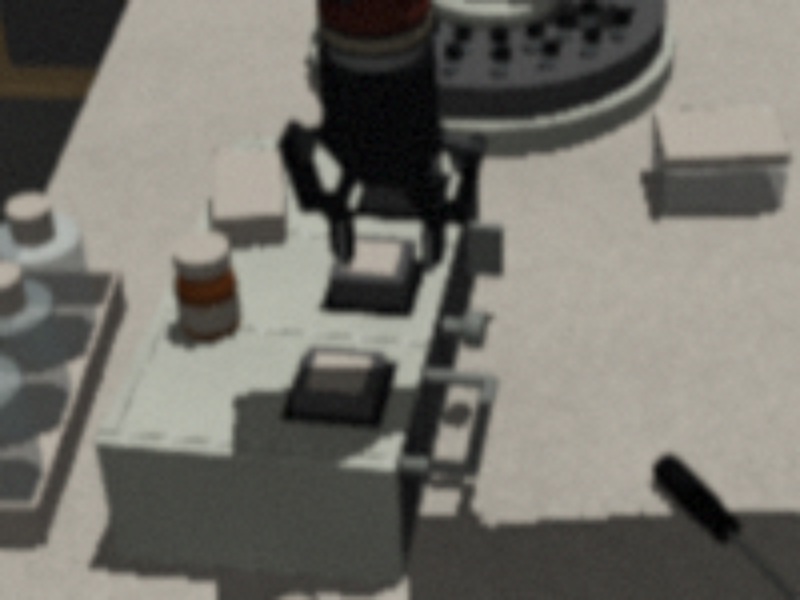

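View pics/c3z.png

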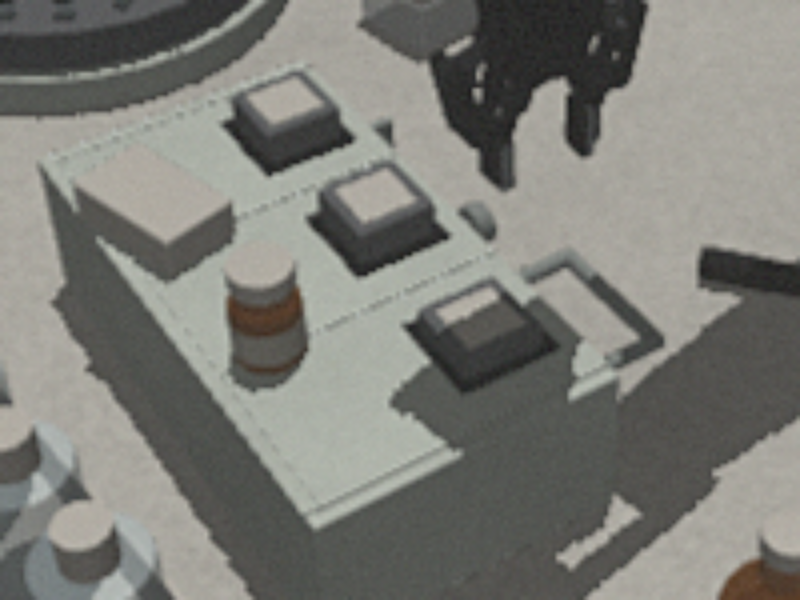

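The bar key is down and the knob and fin keys are up, with the drawers shut. Next I'll refine the bar position from two wrist views.

```bash
python3 - <<'E'
from h import *
import pickle
from scipy.spatial.transform import Rotation as R
w1=pickle.load(open('w1.pkl','rb'));w=pickle.load(open('w3.pkl','rb'))
z=lambda x,y:(140+x/3.6,60+y/3.3)
I=cv2.imread('pics/w3.png')
g=I[:,:,1].astype(int)
for r in(140,160,180,200,215): print(r,g[r,165:205].tolist())
for a,b in((z(97,88),(179.5,117.5)),(z(92,455),(186,230))): print(onplane(w,b,.1),tri([(w1,a),(w,b)]))
s=env.read_state();M=R.from_quat(s['ee_rot']).as_matrix();
print('tool cm to bar mid',M.T@(np.array([.5468,.1313,.086])-s['eef_pos'])*100, M.round(3).tolist())
E
```

```text
140 [101, 99, 102, 103, 103, 103, 104, 83, 69, 73, 78, 79, 78, 82, 80, 80, 76, 75, 72, 71, 65, 54, 93, 103, 102, 102, 102, 100, 96, 95, 94, 95, 95, 97, 100, 99, 100, 101, 101, 103]
160 [211, 211, 209, 208, 204, 202, 205, 212, 209, 119, 59, 74, 77, 81, 80, 80, 79, 78, 76, 73, 71, 66, 45, 144, 207, 215, 207, 203, 202, 204, 205, 205, 204, 204, 203, 201, 200, 200, 198, 200]
180 [218, 219, 214, 209, 204, 206, 210, 212, 217, 225, 170, 87, 66, 77, 78, 78, 80, 80, 78, 74, 75, 73, 68, 52, 105, 214, 230, 224, 223, 221, 219, 213, 208, 205, 202, 200, 202, 205, 211, 214]
200 [219, 222, 221, 220, 212, 208, 206, 207, 212, 213, 217, 226, 154, 137, 166, 173, 179, 194, 188, 171, 156, 145, 132, 118, 94, 53, 211, 234, 225, 221, 216, 213, 211, 210, 210, 208, 209, 211, 215, 219]
215 [203, 205, 209, 211, 214, 214, 213, 208, 207, 204, 205, 209, 219, 169, 138, 156, 165, 170, 183, 179, 165, 153, 145, 132, 118, 94, 54, 197, 221, 211, 208, 208, 206, 203, 203, 203, 204, 207, 209, 211]
[0.55269017 0.1816895  0.1       ] (array([0.55157957, 0.18125347, 0.09806203]), [np.float64(0.0007070904284804228), np.float64(0.0007070904284804868)])
[0.5413663 0.0810002 0.1      ] (array([0.54262221, 0.08245142, 0.1029478 ]), [np.float64(0.00047633217095856376), np.float64(0.0004763321709584381)])
tool cm to bar mid [ 0.41087567 15.47662346 -5.90389972] [[-0.106, -0.005, 0.994], [-0.994, -0.003, -0.106], [0.003, -1.0, -0.005]]
```

Emit:
step_arm(
  series=[
    [0.4, 0.2, 1, -3, 0, 0, 0],
    [0.4, 0.2, 3, -3, 0, 0, 0],
    [0.4, 0, 4, 0, 0, 0, 0],
    [0.4, 0, 2, 0, 0, 0, 0],
    [0.4, 0, 0, 0, 0, 0, 0],
  ],
)

```text
time_s: 3.7
eef_pos: [0.5427, 0.1303, 0.1293]
ee_rot: [-0.478, 0.529, -0.523, 0.467]
ft_force: [-0.4, 0.4, 0.3]
width: 0.0338
```

```bash
python3 - <<'E'
from h import *
from scipy.spatial.transform import Rotation as R
s=env.read_state();M=R.from_quat(s['ee_rot']).as_matrix();
print(s['time_s'],s['eef_pos'],s['width'],'tool cm to bar mid',M.T@(np.array([.5465,.1313,.086])-s['eef_pos'])*100)
cv2.imwrite('pics/w4.png',grab_frame('wrist')[:,:,::-1])
I=grab_frame('side')[:,:,::-1];cv2.imwrite('pics/s4z.png',cv2.resize(I[100:250,150:350],None,fx=4,fy=4))
E
```

```text
3.7 [0.54271457 0.13029678 0.1293434 ] 0.03377945974276722 tool cm to bar mid [-0.16664462  4.32682879  0.43662515]
```

View pics/w4.png

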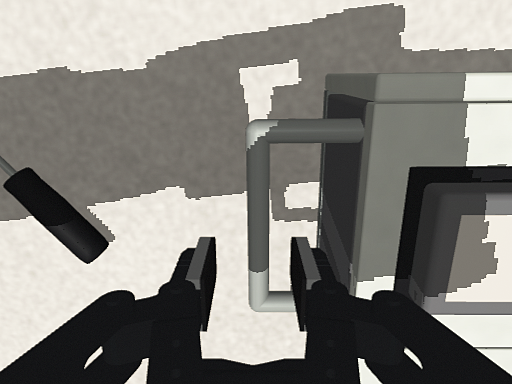

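View pics/s4z.png

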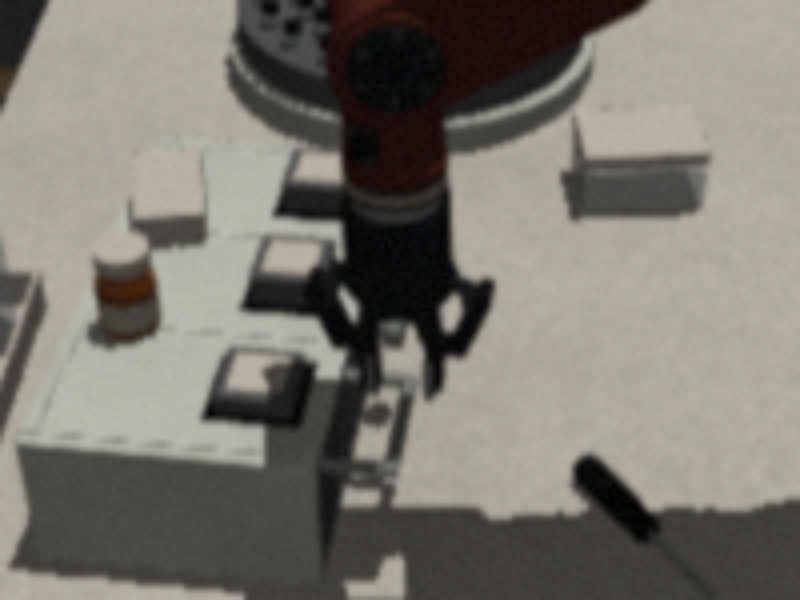

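Bar at column 258 lies between the fingertips (about 210 and 297). Descending.

Emit:
step_arm(
  series=[
    [0.4, -0.1, 1.8, 0.2, 0, 0, 0],
    [0.4, 0, 1.3, 0, 0, 0, 0],
    [0.4, 0, 0.5, 0, 0, 0, 0],
    [0.4, 0, 0, 0, 0, 0, 0],
  ],
)

```text
time_s: 4.3
eef_pos: [0.549, 0.1313, 0.0956]
ee_rot: [-0.475, 0.527, -0.525, 0.469]
ft_force: [-0.3, 0.8, 0.5]
width: 0.0341
```

Emit:
step_arm(
  series=[
    [0.4, 0, 0.5, -0.3, 0, 0, 0],
    [0.4, 0, 0.5, 0, 0, 0, 0],
    [0, 0, 0, 0, 0, 0, 0],
    [0, 0, 0, 0, 0, 0, 0],
    [0, 0, 0, 0, 0, 0, 0],
    [0, 0, 0, 0, 0, 0, 0],
  ],
  newtons=40,
)

```text
time_s: 5.05
eef_pos: [0.5451, 0.1319, 0.086]
ee_rot: [-0.475, 0.527, -0.525, 0.469]
ft_force: [-1.0, -0.7, -0.1]
width: 0.0102
```

```bash
python3 - <<'E'
from h import *
cv2.imwrite('pics/w5.png',grab_frame('wrist')[:,:,::-1])
E
```

```text
(no output)
```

View pics/w5.png

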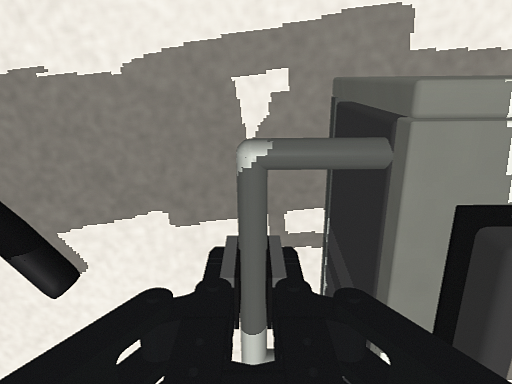

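The bar is pinched (reading 10 mm wide). Pulling.

Emit:
step_arm(
  series=[
    [0, 0, 0, -1, 0, 0, 0],
    [0, 0, 0, -1.5, 0, 0, 0],
    [0, 0, 0, -1.5, 0, 0, 0],
    [0, 0, 0, -1.5, 0, 0, 0],
  ],
)

```text
time_s: 5.6
eef_pos: [0.4893, 0.1375, 0.086]
ee_rot: [0.474, -0.526, 0.526, -0.47]
ft_force: [1.9, -0.1, -1.4]
width: 0.0105
```

Emit:
step_arm(
  series=[
    [0, 0, 0, -1.5, 0, 0, 0],
    [0, 0, 0, -1.2, 0, 0, 0],
    [0, 0, 0, -0.8, 0, 0, 0],
    [0, 0, 0, -0.6, 0, 0, 0],
  ],
)

```text
time_s: 6.1
eef_pos: [0.4456, 0.1418, 0.0862]
ee_rot: [0.474, -0.525, 0.527, -0.472]
ft_force: [13.2, -3.8, -16.0]
width: 0.0105
```

It moved 100 mm and the force rose, so that's the stop. Releasing.

Emit:
step_arm(
  series=[
    [0, 0, 0, 0, 0, 0, 0],
    [0.4, 0, 0, 0, 0, 0, 0],
    [0.4, 0, 0, 0, 0, 0, 0],
    [0.4, 0, 0, 0, 0, 0, 0],
    [0.4, 0, -2, 0, 0, 0, 0],
    [0.4, 0, -4, 0, 0, 0, 0],
    [0.4, 0, -5, 0, 0, 0, 0],
    [0.4, 0, -5, 0, 0, 0, 0],
    [0.4, 0, 0, 0, 0, 0, 0],
  ],
)

```text
time_s: 7.22
eef_pos: [0.445, 0.1436, 0.2518]
ee_rot: [-0.474, 0.526, -0.526, 0.471]
ft_force: [1.0, -0.2, -0.4]
width: 0.0342
```

```bash
python3 - <<'E'
from h import *
s=env.read_state();print(s['time_s'],s['eef_pos'],s['ft_force'],s['width'])
w=calibration('wrist')
cv2.imwrite('pics/w6.png',grab_frame('wrist')[:,:,::-1])
I=grab_frame('scene')[:,:,::-1];cv2.imwrite('pics/c6z.png',cv2.resize(I[150:300,130:330],None,fx=4,fy=4))
import pickle;pickle.dump(w,open('w6.pkl','wb'))
E
```

```text
7.225 [0.44502774 0.14358376 0.2518355 ] [ 1.02225969 -0.17631587 -0.4025178 ] 0.03418606027199881
```

View pics/w6.png

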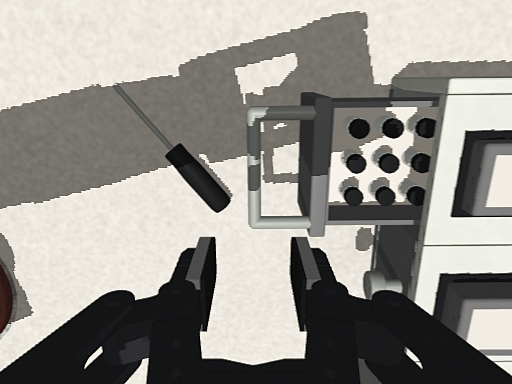

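View pics/c6z.png

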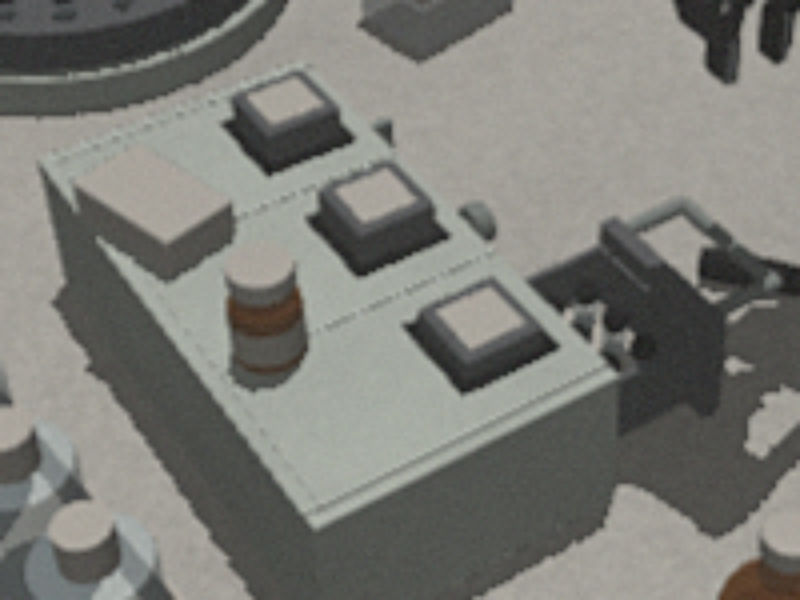

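```bash
python3 - <<'E'
from h import *
import pickle
w=pickle.load(open('w6.pkl','rb'));p=onplane(w,(253.5,166),.1);print(p,np.linalg.norm(p[:2]-[.547,.1313]))
print(np.abs(env.read_state()['joint_velocities']).max());env.sign_off()
E
```

```text
[0.44667771 0.14563937 0.1       ] 0.10134189708352843
0.046057205077001825
the job is handed in; nothing more can be done
```

The bar-handled drawer is open to its stop and released, and I handed the job in at about 7.2 s; no verdict is reported.

- **Key:** I pressed the bar drawer's key with the shut fingertips until it hit the stop (tip at z = 0.135 m, about 20 N). In the pictures after I let go, it stayed down and the knob drawer's key had popped up. Neither of the other keys was pressed.
- **Drawer:** I pinched the bar from above and pulled about 100 mm until the force rose to about 13 N along the pull. After letting go I raised the tool to z = 0.25 m, clear of everything.
- **Last checks:**
  - The wrist picture puts the bar handle 101 mm from where it started, against a stop at 100 mm; measurement error is about 2 mm.
  - The bar key is still down and the other two are up.
  - The knob and fin drawers look shut, and the bystanders in view look unmoved. I did not measure any bystander.
- **Disagreements:**
  - Single-pair triangulations were off by up to 5 mm in height (key top 145–147 mm against 150 stated, bar 95–104 mm against 100). I used the stated heights, and contact agreed with them.
  - The gripper read 10 mm on the 12 mm bar.
  - At hand-in, one arm joint still showed a speed of 0.046 rad/s, with the arm touching nothing.

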